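# Press a sample slide flush on a tilted, sprung stage over a separator sheet

## Task

Lay the yellow separator sheet flat on the white sloped platen of the tilting stage, centred, square to it, with its pull tab at the upper end, and let go of it. Then take the blue-framed sample slide by its grip rib, tilt it to match the slope and lay it flush and square on the sheet, centred in the clear area below the tab, and press gently so that the sprung platen sinks about half of its travel. Finish while still gripping and pressing the slide there; leave the stage's tilt and the other things on the bench alone.

Things in the scene. Friction and masses are not known exactly. Their poses are not given: they have to be found in the camera images.
- face (a point): centre of the white platen's upper face (96 x 90 x 6 mm) on the dark steel tilting stage (base 140 x 150 mm), 75-80 mm above the bench. z: face normal, outward; x: in the face, up the slope; y: level. Slope 15 to 32 degrees, varies; lower edge roughly toward the robot (yaw within 0.35 rad). Black lip, 5 mm tall, along the lower edge, inner side at x = -45 mm. A part let go may slide down to it
- platen (a joint): how far the white platen is pressed down along its normal, m: 0 up, 0.008 bottomed. Springs: it starts to sink at about 5 N and takes about 1.2 N more for each mm (about 10 N half way, 14 N at the stop). It stays at 0 under the mere weight of sheet and slide
- bed (a joint): tilt of the bed that carries the platen, rad, the slope of the face; very stiff, is to stay as it is
- bed_edge (a point): middle of the upper edge of the aluminium bed under the platen, shows if the tilt was changed; x, y, z axes as face
- sheet: yellow rigid separator sheet 78 (x) x 80 (y) x 4 mm, 30 g. Origin: centre of its underside, z up. Upright pull tab 16 (x) x 10 (y) mm, centred at x = +31 mm, y = 0, top 36 mm above the underside; the clear area for the slide is centred at x = -11 mm. Flat on the bench at first, x away from the robot (yaw within 0.5 rad)
- tab (a point): point on the axis of the sheet's pull tab, 28 mm above the sheet's underside: the place to pinch it, closing along y; axes as sheet. A fixed centrifuge, 0.3 m tall and taller with its open lid, stands behind the parts (front at x = 0.55 m of the robot frame, y = -0.06 to 0.30 m): carry things past in front of it, nearer the robot
- slide: sample slide: glass plate in a blue frame, 50 (x) x 76 (y) x 6 mm, 70 to 115 g. Origin: centre of the glass underside, z up. Blue grip rib on the middle of its back, 32 (x) x 12 (y) mm, top 36 mm above the underside. Either x end may point up the slope. Flat on the bench, glass down, at first, yaw within 0.5 rad
- grip (a point): point in the slide's grip rib, 28 mm above the glass underside: the place to pinch it, closing along y; axes as slide
- sample_cup: clear sample cup with a yellow screw lid, 61 x 61 x 62 mm; bystander; origin under its centre
- petri: round petri dish with pale yellow filling, 58 mm across, 15 mm high; bystander; origin under its centre
- amber_bottle: brown bottle with a black cap, 62 mm across, 136 mm tall; bystander; origin under its centre
- filter_tin: round tin with a dark green lid, 67 mm across, 33 mm tall; bystander; origin under its centre
There are look-alikes about, which are no part of the job. What is shaped like the slide but pink, red or turquoise is not meant.

How it is judged:
On the way:
1. the sheet lies flat, square and centred on the platen, tab at the upper end, let go, before the slide is on it (x of sheet in the frame of face between -0.01 and 0.01 m and y of sheet in the frame of face between -0.008 and 0.008 m and z of sheet in the frame of face between -0.002 and 0.002 m and angle between the z axis of sheet and the z axis of face, either way round below 0.04 rad and angle between the x axis of sheet and the x axis of face, either way round below 0.15 rad and x of tab in the frame of face above 0.015 m and contact force between sheet and the fingers below 0.1 N and contact force between sheet and platen above 0.05 N and contact force between slide and sheet below 0.1 N), for 0.2 s.
At the end, for the whole second after the job is handed in: Sheet on the platen: within 10 mm along, 8 across, 0.15 rad square, 0.04 rad flat, tab up the slope, not touched. Slide on it: within 9 mm of the clear area's centre, 0.15 rad square, 0.04 rad and 1.5 mm flush, gripped (over 2 N), pressed (over 3 N), platen sunk 2.0 to 7.2 mm (x of sheet in the frame of face between -0.01 and 0.01 m and y of sheet in the frame of face between -0.008 and 0.008 m and z of sheet in the frame of face between -0.002 and 0.002 m and angle between the z axis of each of sheet, slide and the z axis of face, either way round below 0.04 rad and angle between the x axis of each of sheet, slide and the x axis of face, either way round below 0.15 rad and x of tab in the frame of face above 0.015 m and contact force between sheet and the fingers below 0.1 N and x of slide in the frame of sheet between -0.02 and -0.002 m and y of slide in the frame of sheet between -0.009 and 0.009 m and z of slide in the frame of sheet between 0.0025 and 0.0055 m and value of joint platen between 0.002 and 0.0072 m and contact force between slide and sheet above 3 N and contact force between slide and the fingers above 2 N and linear speed of slide below 0.01 m/s); the arm keeps its last pose, push and grip.
It fails at once if the slide is pressed with more than 40 N (contact force between slide and sheet above 40 N).
It fails at once if the tilt of the stage is changed (bed edge shifted over 4 mm) (distance of bed_edge from where it was at the start of the episode above 0.004 m).
It fails at once if a bystander is shifted by more than 30 mm (distance of any of sample_cup, petri, amber_bottle, filter_tin from where it was at the start of the episode above 0.03 m).
It also fails if it takes over 61 s, if anything falls off the work surface, if the arm or the gripper's body presses on something with over 40 N, if the wrist force passes 120 N, or if a joint passes its speed limit or range.

## Robot

A 7-joint arm with a two-finger parallel gripper is mounted at the origin on a cart in front of the work surface, level with it; the furniture and walls round the work are solid. World frame = base frame: x ahead of the robot, y to its left, z up, the work surface at z = 0. Lengths are in m, angles in rad, forces in N, time in s.
With the tool pointing down it reaches from about 0.35 to 0.9 m from the base axis. Payload 19.9 kg.
Tool frame: the origin (TCP) lies between the finger pads; the fingertips stand 14 mm ahead of it and the grasp point (between the pads) lies 5 mm behind it; z points along the fingers, y is the line along which they close (so a half turn about z gives the same grasp; the last joint's range is limited). The gripper opens to 94 mm and grips with 3 to 60 N. Pads are 16 mm wide; open, the fingers measure 119 mm over their backs; the gripper's body (75 mm by 177 mm) begins 78 mm behind the grasp point.
Start: joints at [1.113, 0.417, -0.01, 1.614, 0.005, 1.111, -0.053], TCP at [0.253, -0.571, 0.219] pointing down, gripper open.
Joint ranges: [-2.81, 2.81], [-0.39, 2.02], [-1.27, 1.25], [0.06, 2.57], [-1.19, 4.33], [0.19, 2], [-2.82, 2.82]. Speed limits (rad/s): [1.89, 1.89, 2.39, 2.39, 3.01, 3.01, 3.01].

## Interface

Orientations are given as a 3x3 rotation matrix whose columns are the frame's x, y, z axes.
In Python, from bench import status, vision, workorder gives the robot as it stands.
- The arm moves only by the tool servo_tool, never from a script. Its argument "steps" is a list of rows, each a list of 7 numbers: the shift along the tool's x, y, z in mm, then the turn, a rotation vector about the tool's x, y, z in rad, then the opening, from 0 (shut) to 1 (fully open). In form: [[tx, ty, tz, wx, wy, wz, grip], ...]. A call has 1 to 20 rows; each row shifts and turns the commanded pose from where the row before left it, along the tool's axes as they then stand; what a row does not reach is not made up. A row lasts 1/12 s, in which the tool goes at most 41.7 mm and 7.16 degrees, less where a joint would pass 70% of its speed; a pose out of reach is approached as far as the arm can. A call with a gripper value outside its range is refused whole. The fingers move at their own pace and stop on an object; "force" is the grip in N (left out, the last holds). Time passes only in rows, so rows that do not move let the fingers close. It gives the time, the measured TCP pose, the force, the opening and the grip force at its end, in the units of the state.
- status.state(): the state, without advancing time (a new reading comes with each control period).
- vision.camera(name): name is "side" or "top"; returns (picture, depth): 480x640x3 uint8, red, green, blue; 480x640 float32, m along the optical axis (not along the pixel's ray), 0 where there is no reading.
- vision.camera_info(name): a dict with "vfov" (degrees; the focal length in pixels is half the picture's height over the tangent of half this angle, whatever the lens; pixels are square), "cx", "cy" (the principal point, pixels), "k1" (the pictures are not rectified: a ray, as slopes to the right and down, at radius r is drawn at 1 + k1 r^2 times it, then the intrinsics apply), "R" (3x3) and "t" (3): a world point X has camera coordinates R X + t. Camera axes: x right, y down, z forward; pixel columns grow to the right and rows downward; lengths in m; the calibration is good to about 2 mm. A picture is of the moment at which its call begins. camera_info takes no time and is no camera call.
- workorder.job_done(): hands the job in; it is judged then, once.
The state is a dict: "time_s": time; "q": joint angles; "joint_velocities": joint speeds; "tau": joint torques, N m; "ee_pos": TCP position; "eef_rot": TCP orientation; "force": force on the tool from outside, world axes, zero at the start; "torque": the same for the moment, N m; "width": opening from 0.0 (shut) to 1.0 (fully open); "gripper_force": force on a finger pad.
Only numpy, scipy, OpenCV 4.12 (cv2) and the standard library are available. Lean on these libraries where they do the work, as an engineer would, in place of code of your own. Each camera call takes 0.05 s, during which the arm holds its last target. There are 200 camera calls.

## Working session

There is one attempt and no reset: what is moved stays moved. The work goes in short steps, Python scripts to look and compute and a tool call to move; the robot and the scene stay as the last step left them, time stands still between calls to the robot, and variables do not carry over. Pictures are saved under pics/ and viewed, at most 10 in all, crops included, and the job is handed in when it is done.

Besides the shell and the picture viewer there is one more tool, called after "Request:" as a command line: name --pt "numbers of a row" for each row, then --argument value for the rest. servo_tool: Moves the arm, as the interface text tells. Its arguments: {"type":"object","properties":{"steps":{"type":"array","items":{"type":"array","items":{"type":"number"}}},"force":{"type":"number"}},"required":["steps"]}

```bash
mkdir -p pics; cat > h.py <<'E'
import numpy as np, cv2
from bench import status, vision, workorder
def K(n):
    i=vision.camera_info(n); f=240/np.tan(np.radians(i["vfov"])/2); return f,i["cx"],i["cy"],i["k1"],np.array(i["R"]),np.array(i["t"])
def slopes(n,uv):
    f,cx,cy,k1,R,t=K(n); uv=np.atleast_2d(uv).astype(float); d=(uv-[cx,cy])/f; s=d.copy()
    for _ in range(20): s=d/(1+k1*(s**2).sum(1,keepdims=True))
    return s
def ray(n,uv):
    f,cx,cy,k1,R,t=K(n); s=slopes(n,uv); d=np.c_[s,np.ones(len(s))]@R
    return -R.T@t, d
def onplane(n,uv,p,nrm):
    c,d=ray(n,uv); nrm=np.array(nrm,float); return c+d*(((np.array(p)-c)@nrm)/(d@nrm))[:,None]
def onz(n,uv,z): return onplane(n,uv,[0,0,z],[0,0,1])
def cloud(n,dep):
    f,cx,cy,k1,R,t=K(n); v,u=np.mgrid[0:480,0:640]; uv=np.c_[u.ravel(),v.ravel()]
    s=slopes(n,uv); z=dep.ravel()[:,None]; P=(np.c_[s*z,z]-t)@R; P[dep.ravel()==0]=np.nan; return P.reshape(480,640,3)
def proj(n,X):
    f,cx,cy,k1,R,t=K(n); c=np.atleast_2d(X)@R.T+t; s=c[:,:2]/c[:,2:]; return s*(1+k1*(s**2).sum(1,keepdims=True))*f+[cx,cy]
def tri(uv1,uv2,a="side",b="top"):
    c1,d1=ray(a,uv1); c2,d2=ray(b,uv2); A=np.c_[d1[0],-d2[0]]; k=np.linalg.lstsq(A,c2-c1,rcond=None)[0]
    p,q=c1+k[0]*d1[0],c2+k[1]*d2[0]; return (p+q)/2,np.linalg.norm(p-q)
E
python3 - <<'E'
from h import *
for n in("side","top"):
    im,d=vision.camera(n); np.savez(f"{n}0.npz",im=im,d=d); cv2.imwrite(f"pics/{n}0.png",im[...,::-1])
    print(n,K(n)[:4],-K(n)[4].T@K(n)[5],K(n)[4].round(2).tolist())
print(status.state())
E
```

```text
side (np.float64(468.58080537363713), 313.6863361149093, 233.78920641929997, -0.00895091843348695) [-0.08644987  0.99762406  1.09609966] [[-0.82, -0.57, 0.01], [-0.38, 0.54, -0.75], [0.43, -0.62, -0.66]]
top (np.float64(475.5999841771818), 313.0749982265286, 236.18749476032022, 0.043590106792295115) [0.26613584 0.06099785 1.46527399] [[-0.08, -1.0, 0.0], [-0.98, 0.08, -0.2], [0.2, -0.02, -0.98]]
{'time_s': 0.1, 'q': array([ 1.112496  ,  0.41787557, -0.01030964,  1.61411697,  0.00469636,
        1.11069075, -0.05303243]), 'joint_velocities': array([ 0.00106703, -0.00101715,  0.00012241, -0.00059478, -0.00054681,
        0.00221259,  0.00062318]), 'tau': array([ 1.68649764e-03, -8.52577686e+01,  6.39640912e-01, -4.26697612e+01,
       -4.89108043e-02,  1.63414894e-02,  6.39938662e-05]), 'ee_pos': array([ 0.25288758, -0.57119946,  0.2189107 ]), 'eef_rot': array([[ 9.14397032e-01,  4.04818249e-01, -5.02425541e-04],
       [ 4.04818554e-01, -9.14396551e-01,  9.41082934e-04],
       [-7.84486359e-05, -1.06391462e-03, -9.99999431e-01]]), 'force': array([-0.5189733 , -0.89058737,  0.2194713 ]), 'torque': array([-0.01337735,  0.04985577, -0.01802328]), 'gripper_force': 0.0, 'width': 1.000758343482135}
```

View pics/side0.png

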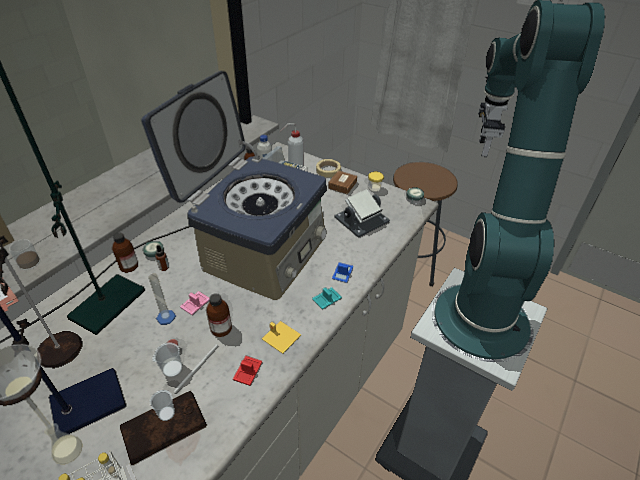

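View pics/top0.png

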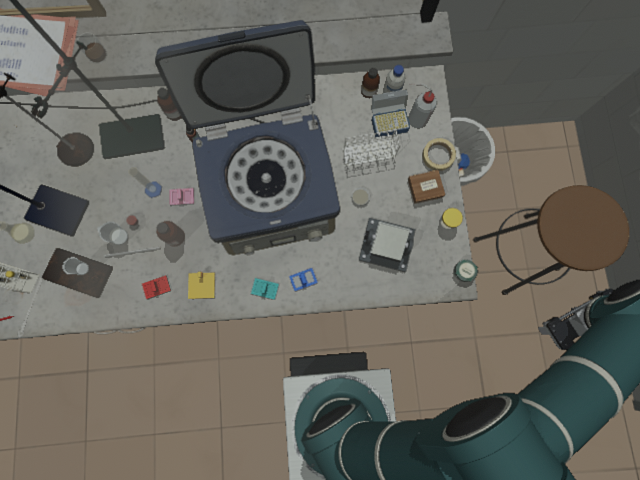

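The side view shows the yellow sheet at (281,337), the blue slide at (343,271) and the stage at (361,210). In the top view they are at (201,286), (303,279) and (388,243).

Things that could be mistaken for them, by top-view pixel:
- **Slide look-alikes:** turquoise (265,288), red (157,287), pink (181,197). The blue one at (303,279) is the slide.
- **Yellow things:** cup lid (452,217), vial caps (10,273). The sheet with the tab at (201,286) is the one wanted.

I'll check these in one close crop and measure.

```bash
cat > m.py <<'E'
from h import *
from scipy import ndimage as ni
def load(n):
    z=np.load(f"{n}0.npz"); return z["im"],z["d"]
def blob(mask,uv):
    l,k=ni.label(mask); u,v=uv
    w=l[v-8:v+9,u-8:u+9]; w=w[w>0]; return l==np.bincount(w).argmax()
E
python3 - <<'E'
from m import *
tiles=[]
for n,cs in(("side",[(281,337),(343,271),(361,205)]),("top",[(201,286),(303,279),(388,243)])):
    im,d=load(n)
    row=[cv2.resize(im[v-32:v+32,u-32:u+32],(260,260),interpolation=cv2.INTER_CUBIC) for u,v in cs]; tiles.append(np.hstack(row))
cv2.imwrite("pics/crop.png",np.vstack(tiles)[...,::-1])
for n,s,b,w in(("side",(281,337),(343,271),(366,205)),("top",(201,286),(303,279),(390,243))):
    im,d=load(n); hsv=cv2.cvtColor(im,cv2.COLOR_RGB2HSV); P=cloud(n,d)
    H,S,V=[hsv[...,i].astype(int) for i in range(3)]
    for nm,m,uv in(("yel",(H>18)&(H<32)&(S>120),s),("blue",(H>105)&(H<125)&(S>130),b),("white",(S<40)&(V>150),w)):
        B=blob(m,uv); p=P[B]; c=np.median(p,0); 
        v,u=np.nonzero(B); r=cv2.minAreaRect(np.c_[u,v].astype(np.float32))
        q=p[np.isfinite(p[:,0])]; q0=q.mean(0); ev=np.linalg.svd(q-q0,full_matrices=False)[2][2]
        print(n,nm,B.sum(),u.mean().round(1),v.mean().round(1),r,"\n  P",q0.round(4),"zrange",np.percentile(q[:,2],[2,20,50,80,98]).round(4),"nrm",ev.round(3),"V",np.median(V[B]))
E
```

```text
side yel 674 280.8 336.4 ((280.1538391113281, 336.26922607421875), (31.61791229248047, 25.793560028076172), 33.6900634765625) 
  P [0.4402 0.3919 0.0049] zrange [-0.0014  0.0018  0.0039  0.006   0.0327] nrm [ 0.071 -0.002 -0.997] V 222.0
side blue 200 342.4 271.1 ((342.25146484375, 271.8964538574219), (15.000001907348633, 18.384618759155273), 22.61986541748047) 
  P [0.43   0.0838 0.0145] zrange [0.0015 0.0055 0.0084 0.0288 0.0379] nrm [-0.328  0.143  0.934] V 155.5
side white 36753 224.9 336.7 ((205.42123413085938, 303.6907653808594), (230.61907958984375, 429.35504150390625), 39.957550048828125) 
  P [0.5768 0.4412 0.0013] zrange [-0.005  -0.0022 -0.0003  0.0018  0.0113] nrm [-0.001  0.006  1.   ] V 165.0
top yel 613 201.0 285.4 ((200.5, 285.0), (26.0, 25.0), 90.0) 
  P [0.4395 0.3891 0.0043] zrange [-0.0035  0.0005  0.0033  0.0061  0.0329] nrm [ 0.076 -0.01  -0.997] V 169.0
top blue 173 302.9 279.3 ((302.876708984375, 279.1712646484375), (15.215349197387695, 23.75935173034668), 69.44395446777344) 
  P [0.4311 0.0768 0.0132] zrange [-0.0007  0.0035  0.0072  0.0335  0.0396] nrm [-0.008  0.017  1.   ] V 159.0
top white 881 389.8 241.1 ((390.37554931640625, 240.96682739257812), (31.756919860839844, 31.30600929260254), 14.931418418884277) 
  P [ 0.5154 -0.1896  0.079 ] zrange [0.0586 0.0673 0.079  0.0906 0.0998] nrm [-0.405  0.158  0.9  ] V 157.0
```

View pics/crop.png

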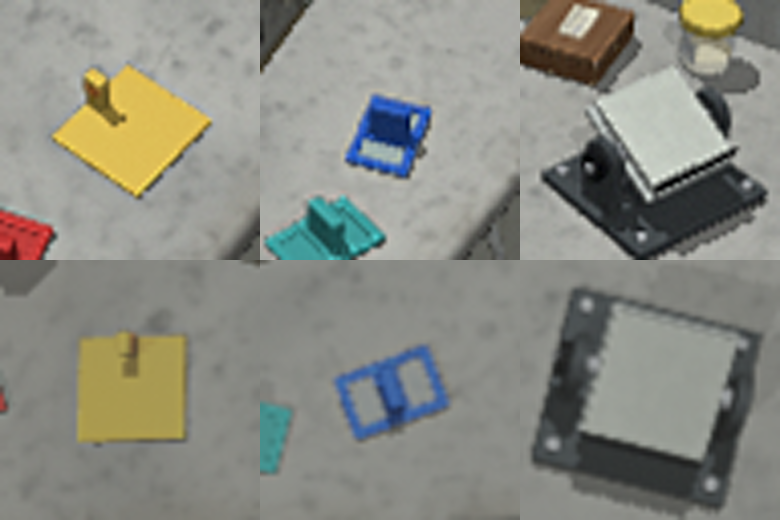

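The crop confirms the choice: the yellow sheet has its tab at the far end, the blue slide has its rib across, and the white platen rises away from the robot with its black lip on the near side. Next I measure all three from both views.

```bash
cat >> m.py <<'E'
def masks(n,im):
    hsv=cv2.cvtColor(im,cv2.COLOR_RGB2HSV); H,S,V=[hsv[...,i].astype(int) for i in range(3)]
    return dict(yel=(H>18)&(H<32)&(S>100),blue=(H>105)&(H<125)&(S>110))
def rectfit(xy,a,b):
    """least squares rect: xy boundary pts, size a x b, start from minAreaRect"""
    from scipy.optimize import least_squares
    r=cv2.minAreaRect(xy.astype(np.float32)); best=None
    for k in range(4):
        def f(p):
            c,s=np.cos(p[2]),np.sin(p[2]); q=(xy-p[:2])@np.array([[c,-s],[s,c]])
            dx,dy=np.abs(q[:,0])-a/2,np.abs(q[:,1])-b/2
            return np.where((dx>0)&(dy>0),np.hypot(dx,dy),np.maximum(dx,dy))
        o=least_squares(f,[*r[0],np.radians(r[2])+k*np.pi/2],loss="soft_l1",f_scale=0.002)
        if best is None or o.cost<best.cost-1e-9: best=o
    p=best.x; p[2]=(p[2]+np.pi/2)%np.pi-np.pi/2; return p,np.sqrt(2*best.cost/len(xy))
def outline(B):
    c,_=cv2.findContours(B.astype(np.uint8),cv2.RETR_EXTERNAL,cv2.CHAIN_APPROX_NONE); c=max(c,key=len)[:,0].astype(float)
    m=c.mean(0); g=c-m; return c+0.5*g/np.linalg.norm(g,axis=1,keepdims=True)
E
python3 - <<'E'
from m import *
hi={}
for n,s,b,w in(("side",(281,337),(343,271),(364,204)),("top",(201,286),(303,279),(390,243))):
    im,d=load(n); P=cloud(n,d); M=masks(n,im)
    for nm,uv,z,a,bb in(("yel",s,.004,.078,.080),("blue",b,.006,.050,.076)):
        B=blob(M[nm],uv); T=B&(P[...,2]>.018); hi[n,nm]=T
        top=T&(P[...,2]>np.percentile(P[T][:,2],50)-.0)
        v,u=np.nonzero(T)
        print(n,nm,"tab px",T.sum(),u.mean().round(1),v.mean().round(1),"P",P[T].mean(0).round(4),"z98",np.percentile(P[T][:,2],[10,50,95]).round(3))
        o=outline(B); W=onz(n,o,z)
        keep=np.array([not ni.binary_dilation(T,iterations=2)[int(round(y)),int(round(x))] for x,y in o])
        print("   rect",*rectfit(W[keep][:,:2],a,bb), rectfit(W[keep][:,:2],bb,a)[1])
    # platen plane from depth
    g=cv2.cvtColor(im,cv2.COLOR_RGB2HSV).astype(int); C0=np.array([.5154,-.1896,.079]); 
    m=(g[...,1]<45)&(g[...,2]>120)&(np.linalg.norm(P-C0,axis=-1)<.08)&(P[...,2]>.045)
    B=blob(m,w); Bi=ni.binary_erosion(B,iterations=2); q=P[Bi]; A=np.c_[q[:,:2],np.ones(len(q))]
    k=np.linalg.lstsq(A,q[:,2],rcond=None)[0]; r=q[:,2]-A@k; nr=np.array([-k[0],-k[1],1]); nr/=np.linalg.norm(nr)
    print(n,"platen px",B.sum(),"nrm",nr.round(4),"slope",np.arccos(nr[2]).round(4),"yaw",np.arctan2(-nr[1],-nr[0]).round(4),"res",r.std().round(4),"ctr",P[Bi].mean(0).round(4))
    # rect in plane
    p0=q.mean(0); 
    X=np.array([-nr[0],-nr[1],0]); X=X-nr*(X@nr); X/=np.linalg.norm(X); Y=np.cross(nr,X)
    o=onplane(n,outline(B),p0,nr)-p0; xy=np.c_[o@X,o@Y]; p,e=rectfit(xy,.096,.090); print("   rect",p,e,"ctr",(p0+X*p[0]+Y*p[1]).round(4))
    o=outline(B); v,u=np.nonzero(B); hull=cv2.convexHull(o.astype(np.float32)); ap=cv2.approxPolyN(hull,4)[0] if hasattr(cv2,"approxPolyN") else 0
    print("   corners",np.array(ap).round(1).tolist())
E
```

```text
side yel tab px 27 272.7 325.3 P [0.4695 0.3896 0.031 ] z98 [0.021 0.033 0.038]
   rect [ 0.43981974  0.39101148 -0.06064009] 0.0008632907946954257 0.0008632907946953844
side blue tab px 63 342.4 266.8 P [0.4327 0.0812 0.0305] z98 [0.022 0.032 0.038]
   rect [0.4326201  0.07930545 0.27467652] 0.001129418601881685 0.0011294186018816802
side platen px 566 nrm [-0.4169  0.1171  0.9014] slope 0.4478 yaw -0.2737 res 0.0035 ctr [ 0.5155 -0.1875  0.0785]
   rect [3.82547278e-04 7.10286207e-04 1.55984446e+00] 0.002479697151368432 ctr [ 0.5161 -0.1869  0.0787]
   corners [[381.6000061035156, 209.60000610351562], [361.29998779296875, 218.8000030517578], [341.5, 199.0], [366.6000061035156, 187.89999389648438]]
top yel tab px 22 198.8 274.5 P [0.4693 0.3881 0.0338] z98 [0.024 0.035 0.042]
   rect [ 0.44016812  0.38892727 -0.06919499] 0.0012339926056547247 0.0012339926056547286
top blue tab px 46 303.1 278.3 P [0.4313 0.0757 0.035 ] z98 [0.031 0.036 0.04 ]
   rect [0.43246803 0.0770222  0.27624371] 0.001148412285964308 0.0011484122859643456
top platen px 1014 nrm [-0.4056  0.143   0.9028] slope 0.4446 yaw -0.339 res 0.0032 ctr [ 0.5166 -0.1901  0.0798]
   rect [-0.00042481  0.00047693  0.0028607 ] 0.0016752624010793649 ctr [ 0.5164 -0.1896  0.0797]
   corners [[415.0, 230.1999969482422], [399.8999938964844, 260.20001220703125], [370.3999938964844, 252.89999389648438], [374.29998779296875, 219.60000610351562]]
```

```bash
cat > c.py <<'E'
from m import *
def lines4(B,ap):
    o=outline(B); ap=np.array(ap,float); L=[]
    for i in range(4):
        a,b=ap[i],ap[(i+1)%4]; t=(b-a)/np.linalg.norm(b-a); s=(o-a)@t; dd=np.abs((o-a)@[-t[1],t[0]])
        q=o[(s>.12*np.linalg.norm(b-a))&(s<.88*np.linalg.norm(b-a))&(dd<2.5)]
        vx,vy,x,y=cv2.fitLine(q.astype(np.float32),cv2.DIST_HUBER,0,.01,.01).ravel(); L.append((np.array([vx,vy]),np.array([x,y])))
    C=[]
    for i in range(4):
        (d1,p1),(d2,p2)=L[i-1],L[i]; k=np.linalg.solve(np.c_[d1,-d2],p2-p1); C.append(p1+k[0]*d1)
    return np.array(C)
E
python3 - <<'E'
from c import *
C={}
for n,w in(("side",(364,204)),("top",(390,243))):
    im,d=load(n); P=cloud(n,d); g=cv2.cvtColor(im,cv2.COLOR_RGB2HSV).astype(int)
    m=(g[...,1]<45)&(g[...,2]>120)&(np.linalg.norm(P-[.5154,-.1896,.079],axis=-1)<.08)&(P[...,2]>.045)
    B=blob(m,w); ap=cv2.approxPolyN(cv2.convexHull(outline(B).astype(np.float32)),4)[0]; ap=ap-0.5*(ap-ap.mean(0))/20
    C[n]=lines4(B,ap); print(n,C[n].round(1).tolist())
# world names: order by coarse world location in each view
nr=np.array([-.411,.13,.902]); nr/=np.linalg.norm(nr)
W={n:onplane(n,C[n],[.516,-.188,.079],nr) for n in C}
print({n:W[n].round(4).tolist() for n in W})
pts=[]
for i in range(4):
    j=np.argmin(np.linalg.norm(W["top"]-W["side"][i],axis=1)); p,g=tri(C["side"][i],C["top"][j]); pts.append(p); print(p.round(4),"gap",g.round(4))
p=np.array(pts); c=p.mean(0); n=np.linalg.svd(p-c)[2][2]; n*=np.sign(n[2]); print("ctr",c,"nrm",n,"slope",np.arccos(n[2]),"yaw",np.arctan2(-n[1],-n[0]))
for i in range(4):
    e=p[(i+1)%4]-p[i]; print("edge",np.linalg.norm(e).round(4),"yaw",np.arctan2(e[1],e[0]).round(3),"dz",e[2].round(4))
E
```

```text
side [[381.0, 208.89999389648438], [362.6000061035156, 218.1999969482422], [343.6000061035156, 199.3000030517578], [366.0, 188.0]]
top [[412.0, 229.89999389648438], [399.5, 259.6000061035156], [371.0, 252.5], [377.20001220703125, 220.8000030517578]]
{'side': [[0.4609, -0.2186, 0.0583], [0.4879, -0.1353, 0.0586], [0.5733, -0.1433, 0.0987], [0.5423, -0.2462, 0.0994]], 'top': [[0.5399, -0.2547, 0.0995], [0.4611, -0.2159, 0.058], [0.4891, -0.1333, 0.0589], [0.5751, -0.1558, 0.1013]]}
[ 0.4602 -0.2156  0.0608] gap 0.0011
[ 0.488  -0.1335  0.0601] gap 0.002
[ 0.5798 -0.1576  0.0865] gap 0.003
[ 0.5438 -0.2553  0.0928] gap 0.0054
ctr [ 0.51796342 -0.19045647  0.07503167] nrm [-0.26862473  0.13467594  0.9537836 ] slope 0.30521091249402216 yaw -0.4647297938434067
edge 0.0867 yaw 1.244 dz -0.0007
edge 0.0985 yaw -0.257 dz 0.0265
edge 0.1043 yaw -1.924 dz 0.0062
edge 0.098 yaw 2.699 dz -0.032
```

```bash
python3 - <<'E'
from c import *
T=[]
for n,w in(("side",(364,204)),("top",(392,240))):
    im,d=load(n); P=cloud(n,d); g=cv2.cvtColor(im,cv2.COLOR_RGB2HSV).astype(int)
    m=(g[...,1]<45)&(g[...,2]>120)&(np.linalg.norm(P-[.5154,-.1896,.079],axis=-1)<.08)&(P[...,2]>.045)
    B=blob(m,w); u,v=w; k=12; c=cv2.resize(im[v-24:v+24,u-30:u+30],None,fx=k,fy=k,interpolation=cv2.INTER_NEAREST)[:, :720]
    c=cv2.resize(im[v-24:v+24,u-30:u+30],(400,320),interpolation=cv2.INTER_NEAREST)
    b=cv2.resize(B[v-24:v+24,u-30:u+30].astype(np.uint8),(400,320),interpolation=cv2.INTER_NEAREST)
    cc=c.copy(); cs,_=cv2.findContours(b,0,2); cv2.drawContours(cc,cs,-1,(255,0,0),1); T.append(cc)
    print(n); 
    # printed rows of V across upper edge
    print(g[v-20:v+20:3,u-24:u+26:2,2])
cv2.imwrite("pics/mask.png",np.hstack(T)[...,::-1])
E
```

```text
side
[[132 128 116 122 114 111  71  60  92  78 160 160 158 161 116 102 137 189
  165 142 132 166 171 163 158]
 [ 60  61  78  98 104  55  69 100  83 165 158 154 159 164 118 126 188 197
  198 202 121 119 172 173 166]
 [ 64  63  64  60  58  76  98 148 165 154 158 151 187 199 157 105 157 175
  179 162  96 104 100  93 165]
 [156 142  75  94  90  98 142 168 173 194 200 197 202 200 197 159 161 102
  100  97  99  98 100  96 163]
 [158 155 165 163 147 164 197 202 200 201 196 197 196 198 197 201  82  40
   79  92 154 157 154 161 158]
 [168 170 163 186 134 206 198 197 198 195 196 195 200 194 195 200 211 101
   27  60 120 157 166 165 166]
 [163 167 171 122 196 128 211 204 201 196 195 199 199 195 195 196 192 203
   99  36  57 173 162 157 154]
 [172 151 149 154 123 147 124 206 201 200 198 197 199 198 196 196 197 198
  202 122 108 161 155 160 163]
 [162 162 163  39  47  76 108 117 211 198 201 203 198 199 197 200 198 194
  196 207 188 173 165 164 162]
 [178 113  34  17  23  41  62 114 112 211 202 201 200 199 199 200 200 212
  160  52  54 167 165 164 158]
 [138  72  41 127   8  20  44  41 197 134 209
[... 1150 characters left out ...]
58 157 157 158 157 156 155 155 154 157
  156 119  35  70  66 129 128]
 [ 43  61 110 158 161 161 160 160 159 156 158 157 156 156 155 156 156 159
  159 161  84  79  80 128 125]
 [ 53  54 132 161 159 161 159 158 157 157 158 156 157 155 155 155 155 157
  143  85  50  70  93 131 137]
 [ 51  80 144 161 161 162 161 158 157 157 156 157 157 156 156 156 154 158
   68  39  55  60 143 140 139]
 [ 57  73  92 148 150 164 162 160 159 157 158 157 157 155 154 156 156 148
   35  41  42 101 142 140 139]
 [ 83  53  52  51  44  37  39  55  89 146 149 161 159 158 157 157 161  76
   50  51  58 140 137 137 140]
 [ 82  72  52  52  54  54  53  55  51  51  43  37  39  57 107 148 141  77
   53  50  73 133 131 133 135]]
```

View pics/mask.png

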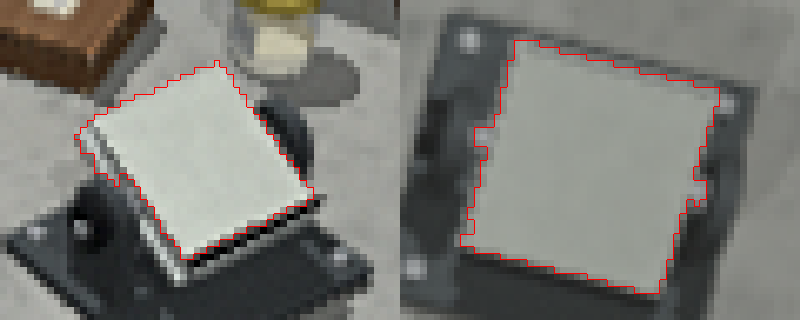

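The crop shows leaks: the platen's side face in the side view, and bolts at the left and right edges in the top view. Tighter brightness thresholds will remove both.

```bash
cat > plat.py <<'E'
from c import *
C={};N=[]
for n,w,th in(("side",(364,204),178),("top",(390,240),140)):
    im,d=load(n); P=cloud(n,d); g=cv2.cvtColor(im,cv2.COLOR_RGB2HSV).astype(int)
    m=(g[...,1]<45)&(g[...,2]>th)&(np.linalg.norm(P-[.5154,-.1896,.079],axis=-1)<.08)&(P[...,2]>.045)
    B=ni.binary_opening(blob(m,w),np.ones((5,5))); ap=cv2.approxPolyN(cv2.convexHull(outline(B).astype(np.float32)),4)[0]
    C[n]=lines4(B,ap); print(n,C[n].round(1).tolist())
    Bi=ni.binary_erosion(B,iterations=2); q=P[Bi]; k=np.linalg.lstsq(np.c_[q[:,:2],np.ones(len(q))],q[:,2],rcond=None)[0]; print("depth slope",np.arctan(np.hypot(*k[:2])),"yaw",np.arctan2(k[1],k[0]),"z at .516 -.189",k@[.516,-.189,1])
nr=np.array([-.411,.13,.902]); nr/=np.linalg.norm(nr)
W={n:onplane(n,C[n],[.516,-.188,.079],nr) for n in C}
pts=[]
for i in range(4):
    j=np.argmin(np.linalg.norm(W["top"]-W["side"][i],axis=1)); p,g=tri(C["side"][i],C["top"][j]); pts.append(p); print(p.round(4),"gap",g.round(4))
p=np.array(pts); c=p.mean(0); n=np.linalg.svd(p-c)[2][2]; n*=np.sign(n[2]); print("ctr",c,"nrm",n,"slope",np.arccos(n[2]),"yaw",np.arctan2(-n[1],-n[0]))
for i in range(4):
    e=p[(i+1)%4]-p[i]; print("edge",np.linalg.norm(e).round(4),"yaw",np.arctan2(e[1],e[0]).round(3),"dz",e[2].round(4))
# per view: edge directions of the level edges, in top view
for n in W:
    w=W[n]; print(n,[ (np.linalg.norm(w[(i+1)%4]-w[i]).round(4),np.arctan2(*(w[(i+1)%4]-w[i])[[1,0]]).round(3)) for i in range(4)],w.mean(0).round(4))
E
python3 plat.py
```

```text
side [[379.70001220703125, 209.1999969482422], [360.79998779296875, 217.3000030517578], [347.6000061035156, 197.0], [365.79998779296875, 189.10000610351562]]
depth slope 0.44621235058175523 yaw -0.28583020058597475 z at .516 -.189 0.07888861173305148
top [[408.79998779296875, 230.60000610351562], [400.20001220703125, 259.6000061035156], [371.1000061035156, 252.1999969482422], [379.3999938964844, 222.10000610351562]]
depth slope 0.4427365490131862 yaw -0.3373305834761338 z at .516 -.189 0.07933495019440998
[ 0.4629 -0.2175  0.0566] gap 0.0041
[ 0.4914 -0.1322  0.0628] gap 0.004
[ 0.5701 -0.1625  0.0986] gap 0.0028
[ 0.5405 -0.2452  0.096 ] gap 0.0028
ctr [ 0.51621796 -0.18937015  0.07848279] nrm [-0.40377879  0.09113632  0.91030592] slope 0.42677382411503606 yaw -0.22198874254086123
edge 0.0901 yaw 1.249 dz 0.0063
edge 0.0917 yaw -0.367 dz 0.0358
edge 0.0879 yaw -1.915 dz -0.0026
edge 0.0913 yaw 2.798 dz -0.0394
side [(np.float64(0.0863), np.float64(1.209)), (np.float64(0.0881), np.float64(-0.37)), (np.float64(0.0848), np.float64(-1.905)), (np.float64(0.0908), np.float64(2.79))] [ 0.5167 -0.188   0.0793]
top [(np.float64(0.0917), np.float64(2.804)), (np.float64(0.0894), np.float64(1.237)), (np.float64(0.0951), np.float64(-0.336)), (np.float64(0.0897), np.float64(-1.939))] [ 0.5152 -0.1896  0.0789]
```

Result: face centre about (0.515, -0.189, 0.078), yaw -0.335, slope 0.443. The sheet's tab is at (0.471, 0.388) with yaw -0.065, and the slide is at (0.4325, 0.078) with yaw 0.275. I'll turn the tool and start over.

Request:
servo_tool --pt "0 0 0 0 0 0.096 0.5" --pt "0 0 0 0 0 0.096 0.5" --pt "0 0 0 0 0 0.096 0.5" --pt "0 0 0 0 0 0.096 0.5" --pt "0 0 0 0 0 0.096 0.5" --pt "7 -28 0 0 0 0 0.5" --pt "7 -28 0 0 0 0 0.5" --pt "7 -28 0 0 0 0 0.5" --pt "7 -28 0 0 0 0 0.5" --pt "7 -28 0 0 0 0 0.5" --pt "7 -28 0 0 0 0 0.5" --pt "7 -28 0 0 0 0 0.5" --pt "7 -28 0 0 0 0 0.5" --pt "7 -28 0 0 0 0 0.5" --pt "7 -28 0 0 0 0 0.5" --pt "7 -28 0 0 0 0 0.5" --pt "7 -28 0 0 0 0 0.5"

```text
time_s: 1.52
ee_pos: [0.3581, -0.24, 0.2194]
eef_rot: [[0.998, -0.063, -0.0], [-0.063, -0.998, 0.0], [-0.0, -0.0, -1.0]]
force: [-0.1, -0.8, 0.3]
width: 0.501
gripper_force: 0.0
```

Request:
servo_tool --pt "7 -28 0 0 0 0 0.5" --pt "7 -28 0 0 0 0 0.5" --pt "7 -28 0 0 0 0 0.5" --pt "7 -28 0 0 0 0 0.5" --pt "7 -28 0 0 0 0 0.5"

```text
time_s: 1.93
ee_pos: [0.4019, -0.1025, 0.2194]
eef_rot: [[0.998, -0.063, -0.0], [-0.063, -0.998, -0.0], [-0.0, 0.0, -1.0]]
force: [2.1, 0.2, 0.4]
width: 0.502
gripper_force: 0.0
```

```bash
cat > go.py <<'E'
import sys
from h import *
from scipy.spatial.transform import Rotation as Ro
def tgt(yaw,slope=0):
    c,s,C,S=np.cos(yaw),np.sin(yaw),np.cos(slope),np.sin(slope)
    X=np.array([C*c,C*s,S]); Y=np.array([-s,c,0]); return np.c_[X,-Y,-np.cross(X,Y)]
def delta(p,R):
    s=status.state(); R0=s["eef_rot"]; print("t",round(s["time_s"],2),"p",s["ee_pos"].round(4),"w",round(s["width"],3),"F",s["force"].round(1),"gf",round(s["gripper_force"],1))
    print("shift mm now-axes",(R0.T@(np.array(p)-s["ee_pos"])*1e3).round(1),"after turn",(R.T@(np.array(p)-s["ee_pos"])*1e3).round(1),"turn",Ro.from_matrix(R0.T@R).as_rotvec().round(3))
E
python3 - <<'E'
from go import *
delta([.471,.388,.12],tgt(-.065))
from m import *
im,d=load("top"); P=cloud("top",d)
for u,v in((170,234),(452,217),(465,272),(132,222)): print(u,v,np.nanmean(P[v-3:v+4,u-3:u+4].reshape(-1,3),0).round(3))
E
```

```text
t 1.93 p [ 0.4019 -0.1025  0.2194] w 0.502 F [2.1 0.2 0.4] gf 0.0
shift mm now-axes [  38.  -493.9   99.4] after turn [  37.1 -494.    99.4] turn [0.    0.    0.002]
170 234 [0.585 0.451 0.105]
452 217 [ 0.577 -0.389  0.061]
465 272 [ 0.411 -0.412  0.034]
132 222 [0.651 0.59  0.023]
```

Request:
servo_tool --pt "2.1 -27.5 0 0 0 0 0.5" --pt "2.1 -27.5 0 0 0 0 0.5" --pt "2.1 -27.5 0 0 0 0 0.5" --pt "2.1 -27.5 0 0 0 0 0.5" --pt "2.1 -27.5 0 0 0 0 0.5" --pt "2.1 -27.5 0 0 0 0 0.5" --pt "2.1 -27.5 0 0 0 0 0.5" --pt "2.1 -27.5 0 0 0 0 0.5" --pt "2.1 -27.5 0 0 0 0 0.5" --pt "2.1 -27.5 0 0 0 0 0.5" --pt "2.1 -27.5 0 0 0 0 0.5" --pt "2.1 -27.5 0 0 0 0 0.5" --pt "2.1 -27.5 0 0 0 0 0.5" --pt "2.1 -27.5 0 0 0 0 0.5" --pt "2.1 -27.5 0 0 0 0 0.5" --pt "2.1 -27.5 0 0 0 0 0.5" --pt "2.1 -27.5 0 0 0 0 0.5" --pt "2.1 -27.5 0 0 0 0 0.5" --pt "0 0 25 0 0 0 0.5" --pt "0 0 25 0 0 0 0.5"

```text
time_s: 3.6
ee_pos: [0.4706, 0.3898, 0.1691]
eef_rot: [[0.998, -0.061, 0.001], [-0.061, -0.998, 0.002], [0.001, -0.002, -1.0]]
force: [0.9, 0.2, -0.2]
width: 0.501
gripper_force: 0.0
```

Request:
servo_tool --pt "0 0 25 0 0 0 0.5" --pt "0 0 25 0 0 0 0.5" --pt "0 0 20 0 0 0 0.5" --pt "0 0 0 0 0 0 0.5"

```text
time_s: 3.93
ee_pos: [0.4692, 0.3861, 0.0955]
eef_rot: [[0.998, -0.063, -0.005], [-0.063, -0.998, -0.003], [-0.005, 0.004, -1.0]]
force: [0.3, -0.0, 0.3]
width: 0.496
gripper_force: 0.0
```

```bash
python3 - <<'E'
from go import *
from m import *
delta([.471,.388,.023],tgt(-.065))
for n,uv in(("side",(281,337)),("top",(201,286))):
    im,d=vision.camera(n); cv2.imwrite(f"pics/{n}1.png",im[...,::-1]); 
    P=cloud(n,d); B=masks(n,im)["yel"]&(abs(P[...,0]-.44)<.07)&(abs(P[...,1]-.39)<.07)&(P[...,2]>.015)&(P[...,2]<.045)
    print(n,B.sum(),P[B].mean(0))
a=cv2.imread("pics/side1.png")[250:370,210:350]; b=cv2.imread("pics/top1.png")[220:340,130:270]
cv2.imwrite("pics/g1.png",cv2.resize(np.hstack([a,b]),None,fx=2.8,fy=2.8,interpolation=cv2.INTER_CUBIC))
E
```

```text
t 3.93 p [0.4692 0.3861 0.0955] w 0.496 F [ 0.3 -0.   0.3] gf 0.0
shift mm now-axes [ 2.  -2.3 72.5] after turn [ 1.7 -2.  72.5] turn [0.004 0.005 0.002]
side 29 [0.46970171 0.38987289 0.03025896]
top 0 [nan nan nan]<stdin>:7: RuntimeWarning: Mean of empty slice.
  ret = um.true_divide(
```

View pics/g1.png

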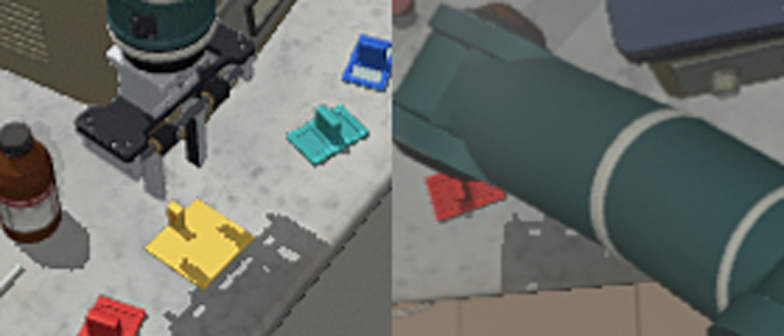

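The side view shows the gripper above the yellow tab and clear of the bottle; the arm hides the sheet in the top view. I'll descend and pinch.

Request:
servo_tool --pt "2 -2 15 0 0 0 0.5" --pt "0 0 20 0 0 0 0.5" --pt "0 0 20 0 0 0 0.5" --pt "0 0 12 0 0 0 0.5" --pt "0 0 5 0 0 0 0.5" --pt "0 0 0 0 0 0 0.5" --pt "0 0 0 0 0 0 0.0" --pt "0 0 0 0 0 0 0.0" --pt "0 0 0 0 0 0 0.0" --pt "0 0 0 0 0 0 0.0" --pt "0 0 0 0 0 0 0.0" --pt "0 0 0 0 0 0 0.0" --force 25

```text
time_s: 5.03
ee_pos: [0.4731, 0.3895, 0.0277]
eef_rot: [[0.998, -0.063, 0.0], [-0.063, -0.998, 0.0], [0.0, -0.0, -1.0]]
force: [0.3, -0.2, 1.1]
width: 0.11
gripper_force: 0.7
```

Request:
servo_tool --pt "0 0 0 0 0 0 0.3" --pt "0 0 0 0 0 0 0.3" --pt "0 0 4.5 0 0 0 0.3" --pt "0 0 0 0 0 0 0.3" --pt "0 0 0 0 0 0 0.0" --pt "0 0 0 0 0 0 0.0" --pt "0 0 0 0 0 0 0.0" --pt "0 0 0 0 0 0 0.0" --pt "0 0 0 0 0 0 0.0" --pt "0 0 0 0 0 0 0.0" --pt "0 0 -10 0 0 0 0.0" --pt "0 0 -25 0 0 0 0.0" --pt "0 0 -25 0 0 0 0.0" --pt "0 0 0 0 0 0 0.0" --force 25

```text
time_s: 6.2
ee_pos: [0.4744, 0.3913, 0.088]
eef_rot: [[0.998, -0.063, 0.004], [-0.063, -0.998, 0.004], [0.004, -0.004, -1.0]]
force: [1.1, 0.1, 0.1]
width: 0.107
gripper_force: 25.0
```

```bash
python3 - <<'E'
from go import *
from m import *
delta([.42,.30,.22],tgt(-.335))
im,d=vision.camera("side"); P=cloud("side",d); p0=status.state()["ee_pos"]
B=masks("side",im)["yel"]&(np.linalg.norm(P-p0,axis=-1)<.12); B=blob(B,tuple(proj("side",p0-[.03,0,.02])[0].round().astype(int)))
q=P[B]; z=np.median(q[:,2]); print(B.sum(),q.mean(0).round(4),np.percentile(q[:,2],[5,25,50,75,95]).round(4))
o=outline(B); W=onz("side",o,z); print("z",z,rectfit(W[:,:2],.078,.080))
f=q[abs(q[:,2]-z)<.01]; k=np.linalg.lstsq(np.c_[f[:,:2]-f[:,:2].mean(0),np.ones(len(f))],f[:,2],rcond=None)[0]; print("tilt",k)
E
```

```text
t 6.2 p [0.4744 0.3913 0.088 ] w 0.107 F [1.1 0.1 0.1] gf 25.0
shift mm now-axes [ -48.    94.  -132.6] after turn [ -21.4  104.1 -132. ] turn [-0.005 -0.004  0.272]
662 [0.4402 0.3962 0.0689] [0.065  0.0673 0.0688 0.0702 0.0732]
z 0.06875735454104114 (array([ 0.44072931,  0.39522049, -0.07302807]), np.float64(0.002504598140967427))
tilt [0.00550362 0.00722337 0.06872911]
```

The sheet is gripped and lifted flat. Next I retreat, lift, turn and carry it in front of the centrifuge.

Request:
servo_tool --pt "-10 0 -26 0 0 0 0" --pt "-10 0 -26 0 0 0 0" --pt "-10 0 -26 0 0 0 0" --pt "-10 0 -26 0 0 0 0" --pt "-10 0 -26 0 0 0 0" --pt "0 0 0 0 0 0.09 0" --pt "0 0 0 0 0 0.09 0" --pt "0 0 0 0 0 0.09 0" --pt "9.7 26.7 0 0 0 0 0" --pt "9.7 26.7 0 0 0 0 0" --pt "9.7 26.7 0 0 0 0 0" --pt "9.7 26.7 0 0 0 0 0" --pt "9.7 26.7 0 0 0 0 0" --pt "9.7 26.7 0 0 0 0 0" --pt "9.7 26.7 0 0 0 0 0" --pt "9.7 26.7 0 0 0 0 0"

```text
time_s: 7.58
ee_pos: [0.433, 0.164, 0.2123]
eef_rot: [[0.955, -0.297, -0.002], [-0.297, -0.955, -0.002], [-0.001, 0.003, -1.0]]
force: [1.5, 0.6, -0.4]
width: 0.103
gripper_force: 25.0
```

Request:
servo_tool --pt "9.7 26.7 0 0 0 0 0" --pt "9.7 26.7 0 0 0 0 0" --pt "9.7 26.7 0 0 0 0 0" --pt "9.7 26.7 0 0 0 0 0" --pt "9.7 26.7 0 0 0 0 0" --pt "9.7 26.7 0 0 0 0 0" --pt "9.7 26.7 0 0 0 0 0" --pt "9.7 26.7 0 0 0 0 0" --pt "0 0 0 0 0 0 0"

```text
time_s: 8.33
ee_pos: [0.4436, -0.0663, 0.2127]
eef_rot: [[0.953, -0.302, -0.002], [-0.302, -0.953, -0.003], [-0.001, 0.004, -1.0]]
force: [0.4, -0.9, -1.0]
width: 0.102
gripper_force: 25.0
```

```bash
cat >> go.py <<'E'
F0=np.array([.5147,-.1886,.0781]); FR=tgt(-.335,.443); FX,FY,FZ=FR[:,0],-FR[:,1],-FR[:,2]
def face(x,y,z): return F0+FX*x+FY*y+FZ*z
E
python3 - <<'E'
from go import *
print(face(.0335,0,.063)); delta(face(.0335,0,.063),FR)
E
```

```text
[ 0.51777989 -0.18967217  0.14937843]
t 8.33 p [ 0.4436 -0.0663  0.2127] w 0.102 F [ 0.4 -0.9 -1. ] gf 25.0
shift mm now-axes [108.1  95.   63.6] after turn [ 72.8  92.2 104.6] turn [-0.003  0.444  0.028]
```

Request:
servo_tool --pt "0 0 0 0 0 0.028 0" --pt "7.5 23 0 0 0 0 0" --pt "7.5 23 0 0 0 0 0" --pt "7.5 23 0 0 0 0 0" --pt "7.5 23 0 0 0 0 0" --pt "0 0 0 0 0.074 0 0" --pt "0 0 0 0 0.074 0 0" --pt "0 0 0 0 0.074 0 0" --pt "0 0 0 0 0.074 0 0" --pt "0 0 0 0 0.074 0 0" --pt "0 0 0 0 0.074 0 0" --pt "0 0 0 0 0 0 0" --pt "0 0 0 0 0 0 0"

```text
time_s: 9.42
ee_pos: [0.4421, -0.1579, 0.2131]
eef_rot: [[0.856, -0.323, 0.404], [-0.291, -0.946, -0.14], [0.427, 0.003, -0.904]]
force: [0.2, 0.1, 0.6]
width: 0.105
gripper_force: 25.0
```

```bash
python3 - <<'E'
from go import *
delta(face(.0335,0,.063),FR)
E
```

```text
t 9.42 p [ 0.4421 -0.1579  0.2131] w 0.105 F [0.2 0.1 0.6] gf 25.0
shift mm now-axes [46.8  5.5 92.6] after turn [46.7  5.2 92.6] turn [-0.     0.001  0.006]
```

Request:
servo_tool --pt "16 2 0 0 0 0.005 0" --pt "16 2 10 0 0 0 0" --pt "15 1 20 0 0 0 0" --pt "0 0 25 0 0 0 0" --pt "0 0 25 0 0 0 0" --pt "0 0 12 0 0 0 0" --pt "0 0 18 0 0 0 0" --pt "0 0 0 0 0 0 0" --pt "0 0 0 0 0 0 0"

```text
time_s: 10.17
ee_pos: [0.5259, -0.1922, 0.1332]
eef_rot: [[0.855, -0.328, 0.402], [-0.296, -0.945, -0.14], [0.426, 0.001, -0.905]]
force: [-0.4, -0.0, 1.1]
width: 0.103
gripper_force: 25.0
```

```bash
cat > look.py <<'E'
from go import *
from m import *
def inface(n,im,d,key,z):
    P=cloud(n,d); Q=(P-F0)@np.c_[FX,FY,FZ]
    B=masks(n,im)[key]&(np.abs(Q)<[.09,.07,.07]).all(-1)&(Q[...,2]>-.01); l,k=ni.label(B); B=l==(np.bincount(l[l>0]).argmax())
    f=Q[B]; lo=f[f[:,2]<np.percentile(f[:,2],30)+.012]; k=np.linalg.lstsq(np.c_[lo[:,:2],np.ones(len(lo))],lo[:,2],rcond=None)[0]
    print(n,key,B.sum(),"tilt,z0",k.round(4),"z med",np.median(lo[:,2]).round(4))
    o=onplane(n,outline(B),F0+FZ*z,FZ)-F0; return B,Q,np.c_[o@FX,o@FY]
E
python3 - <<'E'
from look import *
delta(face(.0335,0,.023),FR)
for n in("side","top"):
    im,d=vision.camera(n); cv2.imwrite(f"pics/{n}2.png",im[...,::-1]); s=status.state(); g=(s["ee_pos"]-F0)@FZ-.023
    try:
        B,Q,xy=inface(n,im,d,"yel",g+.004); print("g",g,rectfit(xy,.078,.080))
    except Exception as e: print(n,e)
a=cv2.imread("pics/side2.png")[150:240,310:420]; b=cv2.imread("pics/top2.png")[190:280,335:445]
cv2.imwrite("pics/g2.png",cv2.resize(np.hstack([a,b]),None,fx=3.6,fy=3.6,interpolation=cv2.INTER_CUBIC))
E
```

```text
t 10.17 p [ 0.5259 -0.1922  0.1332] w 0.103 F [-0.4 -0.   1.1] gf 25.0
shift mm now-axes [-0.7  0.2 21.7] after turn [-0.7  0.2 21.7] turn [0.    0.003 0.001]
side yel 380 tilt,z0 [0.0195 0.025  0.0256] z med 0.0262
g 0.02251045830451287 (array([-0.00114041,  0.00243001, -0.01809456]), np.float64(0.002627347791846815))
top yel 2 tilt,z0 [ 0.2868  1.8369 -0.045 ] z med 0.0263
g 0.022974249684796513 (array([ 0.03975337,  0.03270787, -1.31893506]), np.float64(0.011694888335335572))
```

View pics/g2.png

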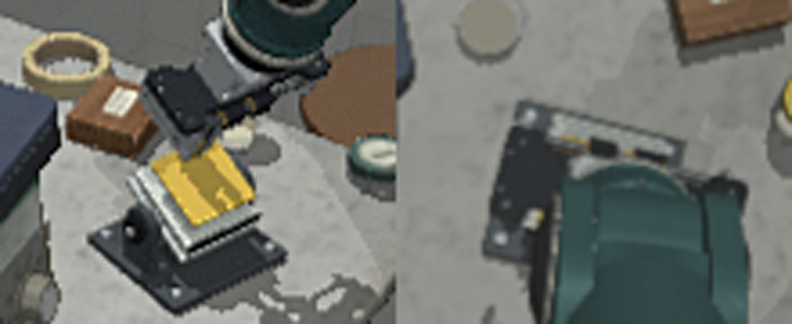

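The sheet hovers square over the platen in the side view. I'll come down to near contact and then in small steps.

Request:
servo_tool --pt "0 1.2 8 0 0 0 0" --pt "0 0 8 0 0 0 0" --pt "0 0 4 0 0 0 0" --pt "0 0 0 0 0 0 0" --pt "0 0 0 0 0 0 0"

```text
time_s: 10.68
ee_pos: [0.5333, -0.1963, 0.1155]
eef_rot: [[0.854, -0.328, 0.405], [-0.296, -0.945, -0.141], [0.428, 0.0, -0.904]]
force: [0.8, 0.5, 0.1]
width: 0.101
gripper_force: 25.0
```

Request:
servo_tool --pt "0 0 1 0 0 0 0" --pt "0 0 0 0 0 0 0" --pt "0 0 0 0 0 0 0"

```text
time_s: 10.93
ee_pos: [0.5339, -0.1964, 0.1151]
eef_rot: [[0.853, -0.328, 0.405], [-0.296, -0.945, -0.141], [0.429, 0.0, -0.903]]
force: [-0.6, -0.7, 0.6]
width: 0.106
gripper_force: 25.0
```

Request:
servo_tool --pt "0 0 1 0 0 0 0" --pt "0 0 0 0 0 0 0" --pt "0 0 0 0 0 0 0"

```text
time_s: 11.18
ee_pos: [0.5344, -0.1966, 0.1142]
eef_rot: [[0.853, -0.328, 0.405], [-0.296, -0.945, -0.141], [0.429, 0.0, -0.903]]
force: [-1.2, 0.9, 1.5]
width: 0.104
gripper_force: 25.0
```

Request:
servo_tool --pt "0 0 1 0 0 0 0" --pt "0 0 0 0 0 0 0" --pt "0 0 0 0 0 0 0"

```text
time_s: 11.43
ee_pos: [0.5348, -0.1968, 0.1133]
eef_rot: [[0.853, -0.328, 0.405], [-0.296, -0.945, -0.141], [0.429, 0.0, -0.903]]
force: [-1.6, -0.3, 4.3]
width: 0.101
gripper_force: 25.0
```

Request:
servo_tool --pt "0 0 1 0 0 0 0" --pt "0 0 0 0 0 0 0" --pt "0 0 0 0 0 0 0"

```text
time_s: 11.68
ee_pos: [0.5352, -0.1969, 0.1123]
eef_rot: [[0.853, -0.328, 0.405], [-0.296, -0.945, -0.141], [0.429, 0.0, -0.903]]
force: [-3.1, 0.2, 6.3]
width: 0.098
gripper_force: 25.0
```

Request:
servo_tool --pt "0 0 1 0 0 0 0" --pt "0 0 0 0 0 0 0" --pt "0 0 0 0 0 0 0"

```text
time_s: 11.93
ee_pos: [0.5356, -0.197, 0.1114]
eef_rot: [[0.853, -0.328, 0.405], [-0.296, -0.945, -0.141], [0.429, 0.0, -0.903]]
force: [-2.8, 0.5, 6.2]
width: 0.108
gripper_force: 25.0
```

Contact came where expected, at about 5 N. I'll ease off slightly, let go and withdraw along the normal.

Request:
servo_tool --pt "0 0 -1.7 0 0 0 0" --pt "0 0 0 0 0 0 0" --pt "0 0 0 0 0 0 0.15" --pt "0 0 0 0 0 0 0.2" --pt "0 0 0 0 0 0 0.3" --pt "0 0 0 0 0 0 0.35" --pt "0 0 0 0 0 0 0.35" --pt "0 0 0 0 0 0 0.35" --pt "0 0 -8 0 0 0 0.35" --pt "0 0 -25 0 0 0 0.35" --pt "0 0 -30 0 0 0 0.35" --pt "0 0 -30 0 0 0 0.35" --pt "0 0 -20 0 0 0 0.4" --pt "0 0 0 0 0 0 0.45" --pt "0 0 0 0 0 0 0.45"

```text
time_s: 13.18
ee_pos: [0.4891, -0.1809, 0.2164]
eef_rot: [[0.852, -0.328, 0.407], [-0.296, -0.945, -0.142], [0.431, 0.0, -0.902]]
force: [-0.4, -0.5, 0.2]
width: 0.451
gripper_force: 0.0
```

```bash
python3 - <<'E'
from look import *
delta([.4325,.078,.12],tgt(.275))
for n in("side","top"):
    im,d=vision.camera(n); np.savez(f"{n}3.npz",im=im,d=d)
    try:
        B,Q,xy=inface(n,im,d,"yel",.004); T=B&(Q[...,2]>.018); print("tab",T.sum(),Q[T].mean(0).round(4)); print(rectfit(xy,.078,.080))
    except Exception as e: print(n,e)
E
```

```text
t 13.18 p [ 0.4891 -0.1809  0.2164] w 0.451 F [-0.4 -0.5  0.2] gf 0.0
shift mm now-axes [-166.5 -226.1   27.2] after turn [  15.8 -264.6   96.4] turn [ 0.136 -0.432 -0.599]
side yel 407 tilt,z0 [0.0358 0.0206 0.0042] z med 0.0042
tab 16 [0.0279 0.0006 0.0317]
(array([-0.00236111,  0.00055351,  0.02564704]), np.float64(0.0019110441260086464))
top yel 185 tilt,z0 [0.046  0.0236 0.0041] z med 0.0053
tab 22 [ 0.0309 -0.0019  0.0332]
(array([-6.40288782e-03, -1.22381196e-03, -1.56211975e+00]), np.float64(0.004272614164803594))
```

Request:
servo_tool --pt "0 0 0 0 -0.074 0 0.45" --pt "0 0 0 0 -0.074 0 0.45" --pt "0 0 0 0 -0.074 0 0.45" --pt "0 0 0 0 -0.074 0 0.45" --pt "0 0 0 0 -0.074 0 0.45" --pt "0 0 0 0 -0.075 0 0.45" --pt "-30 0 0 0 0 0 0.45" --pt "-30 0 0 0 0 0 0.45" --pt "0 0 0 0 0 -0.102 0.45" --pt "0 0 0 0 0 -0.102 0.45" --pt "0 0 0 0 0 -0.102 0.45" --pt "0 0 0 0 0 -0.102 0.45" --pt "0 0 0 0 0 -0.102 0.45" --pt "0 0 0 0 0 -0.1 0.45" --pt "0 0 0 0 0 0 0.45"

```text
time_s: 14.53
ee_pos: [0.4321, -0.1611, 0.2138]
eef_rot: [[0.961, 0.278, -0.004], [0.278, -0.961, 0.001], [-0.003, -0.002, -1.0]]
force: [0.3, 0.6, -0.1]
width: 0.453
gripper_force: 0.0
```

Request:
servo_tool --pt "7.2 -25.5 0 0 0 0 0.45" --pt "7.2 -25.5 0 0 0 0 0.45" --pt "7.2 -25.5 0 0 0 0 0.45" --pt "7.2 -25.5 0 0 0 0 0.45" --pt "7.2 -25.5 0 0 0 0 0.45" --pt "7.2 -25.5 0 0 0 0 0.45" --pt "7.2 -25.5 0 0 0 0 0.45" --pt "7.2 -25.5 0 0 0 0 0.45" --pt "7.2 -25.5 0 0 0 0 0.45" --pt "0 0 0 0 0 0 0.45" --pt "0 0 0 0 0 0 0.45"

```text
time_s: 15.45
ee_pos: [0.4319, 0.0782, 0.2144]
eef_rot: [[0.962, 0.272, -0.003], [0.272, -0.962, 0.0], [-0.003, -0.001, -1.0]]
force: [0.6, -1.4, 0.5]
width: 0.449
gripper_force: 0.0
```

```bash
python3 - <<'E'
from look import *
delta([.4325,.078,.023],tgt(.275))
for n in("side","top"):
    im,d=vision.camera(n); np.savez(f"{n}4.npz",im=im,d=d); cv2.imwrite(f"pics/{n}4.png",im[...,::-1])
    B,Q,xy=inface(n,im,d,"yel",.004); T=B&(Q[...,2]>.018); print("tab",T.sum(),Q[T].mean(0).round(4)); print(rectfit(xy,.078,.080),rectfit(xy[xy[:,0]<.015],.078,.080))
a=cv2.imread("pics/side4.png")[180:300,300:400]; b=cv2.imread("pics/top4.png")[190:310,310:440]
cv2.imwrite("pics/g4.png",cv2.resize(np.hstack([a,b]),None,fx=3.4,fy=3.4,interpolation=cv2.INTER_CUBIC))
E
```

```text
t 15.45 p [0.4319 0.0782 0.2144] w 0.449 F [ 0.6 -1.4  0.5] gf 0.0
shift mm now-axes [  1.    0.6 191.4] after turn [  0.5   0.4 191.4] turn [-0.001  0.003  0.   ]
side yel 346 tilt,z0 [0.0224 0.0058 0.004 ] z med 0.0041
tab 10 [0.0226 0.0026 0.0337]
(array([-0.00389698, -0.00022986,  0.000325  ]), np.float64(0.0028476788076424718)) (array([-1.86456600e-03, -1.03351375e-03,  1.54249951e+00]), np.float64(0.002368136073133248))
top yel 672 tilt,z0 [ 0.0273 -0.0036  0.0045] z med 0.0044
tab 28 [ 0.0285 -0.0013  0.0335]
(array([-0.00278327, -0.00123276,  0.00100716]), np.float64(0.001108357300683338)) (array([-1.18246351e-03, -1.26152194e-03, -1.56988312e+00]), np.float64(0.0008247079855296452))
```

View pics/g4.png

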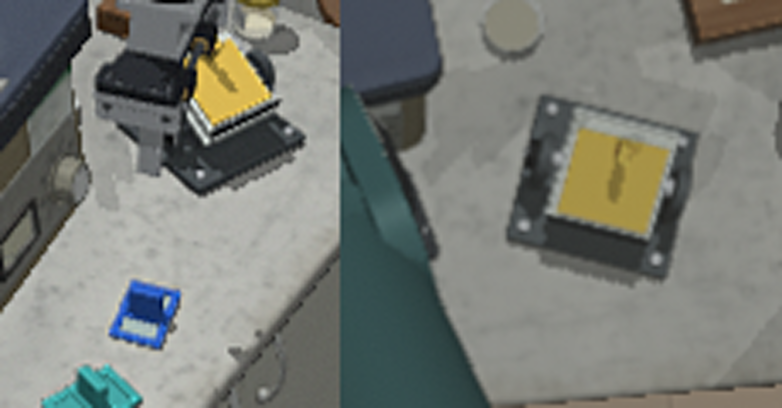

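The sheet lies square on the platen: top-view fit x ≈ -2 mm, y ≈ -1 mm. The gripper is above the blue slide, so I'll descend and pinch the rib.

Request:
servo_tool --pt "0.7 0.5 30 0 0 0 0.45" --pt "0 0 30 0 0 0 0.45" --pt "0 0 30 0 0 0 0.45" --pt "0 0 30 0 0 0 0.45" --pt "0 0 30 0 0 0 0.45" --pt "0 0 20 0 0 0 0.45" --pt "0 0 12 0 0 0 0.45" --pt "0 0 8 0 0 0 0.45" --pt "0 0 0 0 0 0 0.45" --pt "0 0 0 0 0 0 0.45" --force 40

```text
time_s: 16.38
ee_pos: [0.4327, 0.0766, 0.0252]
eef_rot: [[0.962, 0.271, -0.002], [0.271, -0.962, -0.0], [-0.002, -0.0, -1.0]]
force: [0.9, 0.0, -0.4]
width: 0.456
gripper_force: 0.0
```

Request:
servo_tool --pt "0 0 0 0 0 0 0.0" --pt "0 0 0 0 0 0 0.0" --pt "0 0 0 0 0 0 0.0" --pt "0 0 0 0 0 0 0.0" --pt "0 0 0 0 0 0 0.0" --pt "0 0 0 0 0 0 0.0" --pt "0 0 0 0 0 0 0.0" --force 40

```text
time_s: 16.97
ee_pos: [0.4329, 0.077, 0.0254]
eef_rot: [[0.962, 0.272, -0.001], [0.272, -0.962, 0.0], [-0.001, -0.0, -1.0]]
force: [-1.1, -0.4, 7.1]
width: 0.127
gripper_force: 40.0
```

Request:
servo_tool --pt "0 0 -10 0 0 0 0" --pt "0 0 -20 0 0 0 0" --pt "0 0 -25 0 0 0 0" --pt "0 0 -25 0 0 0 0" --pt "0 0 0 0 0 0 0" --pt "0 0 0 0 0 0 0"

```text
time_s: 17.47
ee_pos: [0.4335, 0.0771, 0.1065]
eef_rot: [[0.962, 0.272, 0.001], [0.272, -0.962, 0.0], [0.001, -0.0, -1.0]]
force: [-1.4, 1.3, -1.0]
width: 0.125
gripper_force: 40.0
```

```bash
python3 - <<'E'
from look import *
delta([.40,-.16,.2],tgt(-.335))
s=status.state(); p0=s["ee_pos"]; R=s["eef_rot"]
im,d=vision.camera("side"); P=cloud("side",d); M=masks("side",im)["blue"]&(np.linalg.norm(P-p0,axis=-1)<.08)
Q=(P-p0)@R; q=Q[M]; z=.0254-.006
B=ni.binary_closing(M); o=outline(B); c,_=None,None
W=onz("side",o,p0[2]-z); xy=(W-p0)@R[:,:2]; print(M.sum(),rectfit(xy[:, :2],.050,.076), np.percentile(q[:,2],[5,50,95]).round(4))
lo=q[q[:,2]>.012]; k=np.linalg.lstsq(np.c_[lo[:,:2],np.ones(len(lo))],lo[:,2],rcond=None)[0]; print(len(lo),"tilt",k.round(4))
# sheet slope refit, excluding the tab
for n in("side","top"):
    Z=np.load(f"{n}4.npz"); im,d=Z["im"],Z["d"]; P=cloud(n,d); Q=(P-F0)@np.c_[FX,FY,FZ]
    B=ni.binary_erosion(masks(n,im)["yel"],iterations=1)&(np.abs(Q-[-.015,0,.004])<[.028,.036,.012]).all(-1); q=Q[B]
    k=np.linalg.lstsq(np.c_[q[:,:2],np.ones(len(q))],q[:,2],rcond=None)[0]; print(n,len(q),k.round(4),(q[:,2]-np.c_[q[:,:2],np.ones(len(q))]@k).std())
E
```

```text
t 17.47 p [0.4335 0.0771 0.1065] w 0.125 F [-1.4  1.3 -1. ] gf 40.0
shift mm now-axes [-96.6 219.  -93.6] after turn [ 46.3 234.9 -93.5] turn [-0.    -0.001  0.611]
136 (array([ 0.00070129, -0.00359611,  0.01570089]), np.float64(0.0036288617344960067)) [-0.0025  0.019   0.0231]
119 tilt [-0.0087 -0.0046  0.0194]
side 222 [-0.0247 -0.0033  0.0034] 0.0031650449798126196
top 406 [ 0.0391 -0.0031  0.0047] 0.002805175255759659
```

Request:
servo_tool --pt "-5 0 -26 0 0 0 0" --pt "-5 0 -26 0 0 0 0" --pt "-5 0 -26 0 0 0 0" --pt "-5 0 -26 0 0 0 0" --pt "0 0 0 0 0 0.102 0" --pt "0 0 0 0 0 0.102 0" --pt "0 0 0 0 0 0.102 0" --pt "0 0 0 0 0 0.102 0" --pt "0 0 0 0 0 0.102 0" --pt "0 0 0 0 0 0.101 0" --pt "11.2 26 0 0 0 0 0" --pt "11.2 26 0 0 0 0 0" --pt "11.2 26 0 0 0 0 0" --pt "11.2 26 0 0 0 0 0" --pt "11.2 26 0 0 0 0 0" --pt "11.2 26 0 0 0 0 0" --pt "11.2 26 0 0 0 0 0" --pt "11.2 26 0 0 0 0 0" --pt "0 0 0 0 0 0 0"

```text
time_s: 19.1
ee_pos: [0.4291, -0.1589, 0.2079]
eef_rot: [[0.943, -0.334, -0.004], [-0.334, -0.943, -0.0], [-0.003, 0.002, -1.0]]
force: [-0.7, -0.9, -0.4]
width: 0.125
gripper_force: 40.0
```

Request:
servo_tool --pt "0 0 0 0 0.074 0 0" --pt "0 0 0 0 0.074 0 0" --pt "0 0 0 0 0.074 0 0" --pt "0 0 0 0 0.074 0 0" --pt "0 0 0 0 0.074 0 0" --pt "0 0 0 0 0.073 0 0" --pt "0 0 0 0 0 0 0" --pt "0 0 0 0 0 0 0" --pt "0 0 0 0 0 0 0"

```text
time_s: 19.85
ee_pos: [0.4302, -0.1543, 0.209]
eef_rot: [[0.855, -0.329, 0.401], [-0.297, -0.944, -0.14], [0.425, 0.0, -0.905]]
force: [-0.2, -0.2, -0.4]
width: 0.128
gripper_force: 40.0
```

```bash
python3 - <<'E'
from go import *
delta(face(-.0135,-.001,.0294),FR)
s=status.state(); print(s["torque"], s["eef_rot"].T@s["torque"])
E
```

```text
t 19.85 p [ 0.4302 -0.1543  0.209 ] w 0.128 F [-0.2 -0.2 -0.4] gf 40.0
shift mm now-axes [ 13.2   5.6 127.8] after turn [ 12.7   5.6 127.9] turn [0.    0.004 0.   ]
[0.21917786 0.491084   0.0127298 ] [ 0.04678206 -0.53583255  0.00770685]
```

Request:
servo_tool --pt "6.5 2.8 10 0 0.004 0 0" --pt "6.4 2.8 20 0 0 0 0" --pt "0 0 25 0 0 0 0" --pt "0 0 25 0 0 0 0" --pt "0 0 20 0 0 0 0" --pt "0 0 12 0 0 0 0" --pt "0 0 0 0 0 0 0" --pt "0 0 0 0 0 0 0" --pt "0 0 0 0 0 0 0"

```text
time_s: 20.6
ee_pos: [0.4849, -0.1794, 0.114]
eef_rot: [[0.852, -0.329, 0.406], [-0.297, -0.944, -0.142], [0.431, 0.0, -0.903]]
force: [0.3, -0.6, -0.6]
width: 0.124
gripper_force: 40.0
```

```bash
cat > chk.py <<'E'
from look import *
import sys
delta(face(-.0135,-.001,.0294),FR)
s=status.state(); print("torque tool",(s["eef_rot"].T@s["torque"]).round(3),"F tool",(s["eef_rot"].T@s["force"]).round(2))
tcp=(s["ee_pos"]-F0)@np.c_[FX,FY,FZ]; zt=tcp[2]-.0254+.006; print("tcp face",tcp.round(4))
im,d=vision.camera("side"); cv2.imwrite(f"pics/side{sys.argv[1]}.png",im[...,::-1]); n="side"
for key,z,a,b in(("yel",.004,.078,.08),("blue",zt,.05,.076)):
    B,Q,xy=inface(n,im,d,key,z); print(key,rectfit(xy,a,b))
    print(" z pct",np.percentile(Q[B][:,2],[5,30,50,95]).round(4),"x",np.percentile(Q[B][:,0],[2,98]).round(4),"y",np.percentile(Q[B][:,1],[2,98]).round(4))
a=cv2.imread(f"pics/side{sys.argv[1]}.png")[165:235,325:415]
cv2.imwrite(f"pics/g{sys.argv[1]}.png",cv2.resize(a,None,fx=7,fy=7,interpolation=cv2.INTER_CUBIC))
E
python3 chk.py 5
```

```text
t 20.6 p [ 0.4849 -0.1794  0.114 ] w 0.124 F [ 0.3 -0.6 -0.6] gf 40.0
shift mm now-axes [-0.7 -0.1 16.4] after turn [-0.7 -0.1 16.4] turn [ 0.    -0.002  0.   ]
torque tool [ 0.012 -0.491  0.02 ] F tool [0.13 0.46 0.76]
tcp face [-0.0128 -0.0011  0.0458]
side yel 146 tilt,z0 [0.0196 0.0256 0.0036] z med 0.0038
yel (array([-0.00211421, -0.00133994,  0.02741549]), np.float64(0.0034759292928142616))
 z pct [-0.0022  0.0025  0.0042  0.0122] x [-0.0404  0.0336] y [-0.0355  0.0398]
side blue 102 tilt,z0 [0.0066 0.0137 0.0257] z med 0.0263
blue (array([-0.0105352 ,  0.00017412,  0.07228836]), np.float64(0.003619601253983482))
 z pct [0.0199 0.0252 0.027  0.0545] x [-0.0366  0.0099] y [-0.0366  0.0372]
```

View pics/g5.png

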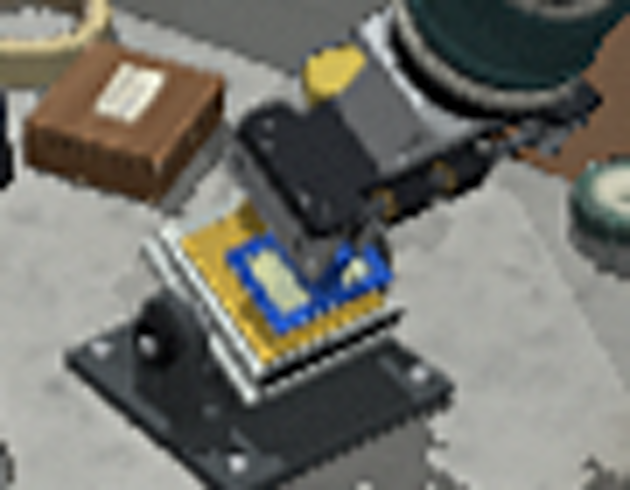

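The side view shows the slide square over the clear area of the sheet, below the tab. Now down to near contact, then 1 mm steps with a softer grip so it can settle flush.

Request:
servo_tool --pt "-0.5 0 6 0 0 0 0" --pt "0 0 5 0 0 0 0" --pt "0 0 3.5 0 0 0 0" --pt "0 0 0 0 0 0 0" --pt "0 0 0 0 0 0 0" --force 25

```text
time_s: 21.07
ee_pos: [0.49, -0.1819, 0.1013]
eef_rot: [[0.852, -0.33, 0.406], [-0.297, -0.944, -0.143], [0.431, 0.001, -0.902]]
force: [-0.5, 0.3, -1.7]
width: 0.127
gripper_force: 25.0
```

Request:
servo_tool --pt "0 0 1 0 0 0 0" --pt "0 0 0 0 0 0 0" --pt "0 0 0 0 0 0 0"

```text
time_s: 21.32
ee_pos: [0.4906, -0.1813, 0.1001]
eef_rot: [[0.853, -0.328, 0.406], [-0.296, -0.945, -0.142], [0.431, 0.001, -0.903]]
force: [-0.5, -0.3, -1.4]
width: 0.128
gripper_force: 25.0
```

Request:
servo_tool --pt "0 0 1 0 0 0 0" --pt "0 0 0 0 0 0 0" --pt "0 0 0 0 0 0 0"

```text
time_s: 21.57
ee_pos: [0.491, -0.1814, 0.099]
eef_rot: [[0.853, -0.329, 0.406], [-0.296, -0.945, -0.142], [0.43, 0.001, -0.903]]
force: [-0.8, 1.2, 2.6]
width: 0.125
gripper_force: 25.0
```

Request:
servo_tool --pt "0 0 1 0 0 0 0" --pt "0 0 0 0 0 0 0" --pt "0 0 0 0 0 0 0"

```text
time_s: 21.82
ee_pos: [0.4915, -0.1816, 0.0981]
eef_rot: [[0.853, -0.329, 0.407], [-0.296, -0.944, -0.142], [0.431, 0.0, -0.903]]
force: [-0.8, 2.2, 3.8]
width: 0.126
gripper_force: 25.0
```

```bash
cat > st.py <<'E'
from go import *
s=status.state(); print(s["time_s"],"torque tool",(s["eef_rot"].T@s["torque"]).round(3),"F tool",(s["eef_rot"].T@s["force"]).round(2)); print("tcp face",((s["ee_pos"]-F0)@np.c_[FX,FY,FZ]).round(4))
E
python3 st.py
```

```text
21.8167 torque tool [ 0.397 -0.307 -0.027] F tool [ 0.3  -1.84 -4.02]
tcp face [-0.0133 -0.001   0.0284]
```

Request:
servo_tool --pt "0 0 1 0 0 0 0" --pt "0 0 0 0 0 0 0" --pt "0 0 0 0 0 0 0"

```text
time_s: 22.07
ee_pos: [0.4919, -0.1817, 0.0971]
eef_rot: [[0.853, -0.329, 0.406], [-0.296, -0.944, -0.142], [0.43, 0.0, -0.903]]
force: [0.4, 3.7, 4.2]
width: 0.125
gripper_force: 25.0
```

```bash
python3 st.py
```

```text
22.0667 torque tool [ 0.645 -0.196  0.007] F tool [ 1.1  -3.67 -4.18]
tcp face [-0.0134 -0.001   0.0274]
```

Request:
servo_tool --pt "0 0 1 0 0 0 0" --pt "0 0 0 0 0 0 0" --pt "0 0 0 0 0 0 0"

```text
time_s: 22.32
ee_pos: [0.4922, -0.1819, 0.0962]
eef_rot: [[0.853, -0.329, 0.406], [-0.296, -0.944, -0.142], [0.43, 0.0, -0.903]]
force: [-1.4, 3.5, 5.5]
width: 0.124
gripper_force: 25.0
```

```bash
python3 st.py
```

```text
22.3167 torque tool [ 0.704 -0.23  -0.006] F tool [ 0.09 -2.86 -6.04]
tcp face [-0.0134 -0.001   0.0264]
```

Request:
servo_tool --pt "0 0 1 0 0 0 0" --pt "0 0 0 0 0 0 0" --pt "0 0 0 0 0 0 0"

```text
time_s: 22.57
ee_pos: [0.4927, -0.182, 0.0954]
eef_rot: [[0.853, -0.329, 0.407], [-0.296, -0.944, -0.142], [0.431, 0.0, -0.903]]
force: [-2.5, 2.8, 5.9]
width: 0.127
gripper_force: 25.0
```

```bash
python3 st.py
```

```text
22.5667 torque tool [ 0.588 -0.223  0.023] F tool [-0.41 -1.78 -6.68]
tcp face [-0.0134 -0.001   0.0255]
```

Torque suggests the slide bears first on its +x/+y corner, a tilt mismatch of about 0.01 to 0.02 rad. I'll correct in small turns and watch the moments.

Request:
servo_tool --pt "0 0 0 0.008 0.008 0 0" --pt "0 0 0 0 0 0 0" --pt "0 0 0 0 0 0 0"

```text
time_s: 22.82
ee_pos: [0.4924, -0.1822, 0.0953]
eef_rot: [[0.849, -0.326, 0.416], [-0.296, -0.945, -0.136], [0.438, -0.007, -0.899]]
force: [-1.8, 4.3, 7.3]
width: 0.128
gripper_force: 25.0
```

```bash
python3 st.py
```

```text
22.8167 torque tool [ 0.603 -0.442 -0.047] F tool [ 0.42 -3.52 -7.85]
tcp face [-0.0135 -0.0012  0.0255]
```

Request:
servo_tool --pt "0 0 0 0.008 0.008 0 0" --pt "0 0 0 0 0 0 0" --pt "0 0 0 0 0 0 0"

```text
time_s: 23.07
ee_pos: [0.4923, -0.1823, 0.0953]
eef_rot: [[0.846, -0.323, 0.425], [-0.295, -0.946, -0.132], [0.445, -0.014, -0.896]]
force: [-2.2, 3.3, 7.1]
width: 0.126
gripper_force: 25.0
```

```bash
python3 st.py
```

```text
23.0667 torque tool [ 0.38  -0.615  0.004] F tool [ 0.35 -2.55 -7.72]
tcp face [-0.0136 -0.0014  0.0254]
```

Request:
servo_tool --pt "0 0 0 0.008 0 0 0" --pt "0 0 0 0 0 0 0" --pt "0 0 0 0 0 0 0"

```text
time_s: 23.32
ee_pos: [0.4923, -0.1825, 0.0953]
eef_rot: [[0.846, -0.32, 0.427], [-0.295, -0.947, -0.124], [0.444, -0.021, -0.896]]
force: [-2.3, 2.2, 7.3]
width: 0.126
gripper_force: 25.0
```

```bash
python3 st.py
```

```text
23.3167 torque tool [-0.1   -0.57   0.019] F tool [ 0.7  -1.47 -7.82]
tcp face [-0.0136 -0.0016  0.0254]
```

Request:
servo_tool --pt "0 0 1 -0.004 -0.005 0 0" --pt "0 0 0 0 0 0 0" --pt "0 0 0 0 0 0 0" --pt "0 0 0 0 0 0 0"

```text
time_s: 23.65
ee_pos: [0.4928, -0.1825, 0.0944]
eef_rot: [[0.848, -0.321, 0.422], [-0.295, -0.947, -0.127], [0.44, -0.017, -0.898]]
force: [-3.9, 2.6, 7.7]
width: 0.126
gripper_force: 25.0
```

```bash
python3 st.py; python3 chk.py 6
```

```text
23.65 torque tool [-0.181 -0.461 -0.01 ] F tool [-0.67 -1.33 -8.86]
tcp face [-0.0135 -0.0014  0.0245]
t 23.65 p [ 0.4928 -0.1825  0.0944] w 0.126 F [-3.9  2.6  7.7] gf 25.0
shift mm now-axes [ 0.  -0.5 -4.9] after turn [-0.  -0.4 -4.9] turn [-0.019 -0.013  0.   ]
torque tool [-0.181 -0.461 -0.01 ] F tool [-0.67 -1.33 -8.86]
tcp face [-0.0135 -0.0014  0.0245]
side yel 53 tilt,z0 [ 0.0182 -0.0095 -0.0018] z med -0.0019
yel (array([-0.01412007,  0.00973121, -0.2713334 ]), np.float64(0.0042754107970860876))
 z pct [-0.0054 -0.0035 -0.0018  0.0047] x [0.0116 0.0353] y [0.0014 0.0384]
side blue 93 tilt,z0 [-0.0238  0.0394  0.0046] z med 0.0044
blue (array([-0.01086432, -0.00060125,  0.06519801]), np.float64(0.0037563281889218736))
 z pct [0.0004 0.0034 0.0052 0.0326] x [-0.0374  0.0085] y [-0.0379  0.0375]
```

View pics/g6.png

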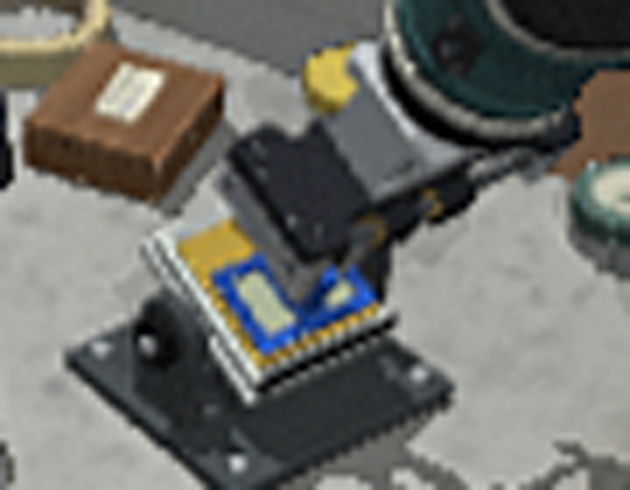

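The slide lies on the sheet below the tab, with even yellow margins along its left and lower edges. The platen is sunk 4 to 5 mm. One last small roll trim, then a settle.

Request:
servo_tool --pt "0 0 0 -0.005 0 0 0" --pt "0 0 0 0 0 0 0" --pt "0 0 0 0 0 0 0" --pt "0 0 0 0 0 0 0" --pt "0 0 0 0 0 0 0" --pt "0 0 0 0 0 0 0"

```text
time_s: 24.2
ee_pos: [0.4929, -0.1824, 0.0945]
eef_rot: [[0.848, -0.323, 0.42], [-0.295, -0.946, -0.131], [0.44, -0.013, -0.898]]
force: [-4.2, 1.6, 7.7]
width: 0.125
gripper_force: 25.0
```

```bash
python3 st.py; python3 - <<'E'
from bench import status
s=status.state(); print(abs(s["joint_velocities"]).max(), s["gripper_force"])
E
```

```text
24.2 torque tool [-0.058 -0.42  -0.009] F tool [-0.62 -0.22 -8.84]
tcp face [-0.0135 -0.0014  0.0245]
0.0016627335132203382 25.022627413272858
```

Moments are back to baseline, so the slide is flush and pressed with about 9 to 10 N. Handing in.

```bash
python3 -c "
from bench import workorder
print(workorder.job_done())"
```

```text
the job is handed in; nothing more can be done
None
```

I handed the job in at about 24 s, and no verdict came back: the sheet was laid on the platen and let go, about 2 mm from centre, and the slide is still gripped and pressed on it below the tab with about 9–10 N, the platen sunk about 4–5 mm (estimated from force and tool position).

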